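Open the key lockbox and hold the key tray out level

ROBOT

A 7-joint arm with a two-finger parallel gripper is mounted at the origin on the work surface. World frame = base frame: x ahead of the robot, y to its left, z up, the work surface at z = 0. Lengths are in mm, angles in rad, forces in N, time in s.
With the tool pointing down it reaches from about 400 to 875 mm from the base axis. Payload 4.4 kg.
Tool frame: the origin (TCP) lies midway between the tips of the shut fingers; the grasp point (between the pads) lies ctrl.grip_depth behind it (ctrl.grip_depth is the distance from the TCP to the grasp point, in mm); z points along the fingers, y is the line along which they close (so a half turn about z gives the same grasp; the last joint's range is limited). The gripper opens to 85 mm and grips with 20 to 120 N. Pads are 22 mm wide; open, the fingers measure 114 mm over their backs; the gripper's body (76 mm by 85 mm) begins 54 mm behind the grasp point. The pads swing forward as they close: fully open they stand 13 mm farther back than shut.
Start: joints at [1.072, 0.628, 0.038, 1.517, -0.027, 0.996, -0.02], TCP at [272.647, -590.069, 231.313] pointing down, gripper open.
Joint ranges: [-3.06, 3.06], [-0.37, 2.12], [-1.25, 1.32], [0.18, 2.47], [-1.1, 4.24], [0.23, 1.98], [-2.94, 2.94]. Speed limits (rad/s): [2.57, 2.57, 3.14, 3.14, 3.14, 3.14, 3.14].

INTERFACE

Orientations are given as [roll, pitch, yaw] about the fixed x, y, z axes, in that order (R = Rz(yaw) Ry(pitch) Rx(roll)).
In Python, from cell import ctrl gives the robot as it stands.
- The arm moves only by the tool carry_out, never from a script. Its argument "deltas" is one flat list of numbers, 7 for each row, row after row: the turn, a rotation vector about the tool's x, y, z in degrees, then the shift along the tool's x, y, z in m, then the closure, from -1 (fully open) to 1 (shut). In form: [wx, wy, wz, dx, dy, dz, claw, wx, wy, wz, dx, dy, dz, claw, ...]. A call has 1 to 12 rows; each row shifts and turns the commanded pose from where the row before left it, along the tool's axes as they then stand; what a row does not reach is not made up. A row lasts 1/8 s, in which the tool goes at most 62.5 mm and 10.7 degrees, less where a joint would pass 70% of its speed; a pose out of reach is approached as far as the arm can. A call with a gripper value outside its range is refused whole. The fingers move at their own pace and stop on an object; the grip force is fixed at half the most. Time passes only in rows, so rows that do not move let the fingers close. It gives the time, the measured TCP pose, the force, the opening and the grip force at its end, in the units of the state.
- ctrl.read_state(): the state, without advancing time (a new reading comes with each control period).
- ctrl.get_image(name): name is "side" or "top" or "wrist"; returns the picture (400x640x3 uint8, red, green, blue); there is no depth.
- ctrl.calibration(name): a dict with "mtx" (3x3 intrinsics, pixels), "R" (3x3) and "t" (3): a world point X has camera coordinates R X + t. Camera axes: x right, y down, z forward; pixel columns grow to the right and rows downward; lengths in mm; the calibration is good to about 2 mm. A picture is of the moment at which its call begins: read the wrist's pose just before it. calibration takes no time and is no camera call; for the wrist camera it gives the pose at the moment of the call.
- ctrl.finish_job(): hands the job in; it is judged then, once.
The state is a dict: "clock": time; "qpos": joint angles; "qd": joint speeds; "tau": joint torques, N m; "eef_pos": TCP position; "tool_rot": TCP orientation; "force": force on the tool from outside, world axes, zero at the start; "torque": the same for the moment, N m; "width": finger opening in mm; "gripper_force": force on a finger pad.
Only numpy, scipy, OpenCV 4.12 (cv2) and the standard library are available. Lean on these libraries where they do the work, as an engineer would, in place of code of your own. Each camera call takes 0.05 s, during which the arm holds its last target. There are 200 camera calls.

TASK

Fold the lockbox lid up until it stands upright, square to the box, and let go of it there. Then lift the key tray, with the padlock and the red float still in it, straight up out of the box until its underside is about 10 cm above the box's rim, never tipping it, and finish while still holding it there over the box, level and still, with the lid still upright. Leave the other things on the counter alone.

Things in the scene. Friction and masses are not known exactly. Their poses are not given: they have to be found in the camera images.
- box: Grey steel lockbox fixed to the counter, 180 (x) x 260 (y) x 90 (z) mm, walls and floor 5 mm, open-topped under its lid. Origin: centre of underside. +x is the hinge side, -x the front, with a ridged knob and a latch up to 18 mm proud, below 65 mm height; it is unlocked, neither needs touching. Its front looks to the robot's right (world -y) within 0.4 rad.
- lid (a joint): Angle of the lid: 0 = shut (level), 1.571 = standing upright, 1.95 = stop. Starts shut or ajar, at 0 to 0.5 rad. The hinge is stiff (0.5 N m friction): the lid stays at any angle where it is left, and needs about 2 to 4 N at the grip bar to move.
- lid_hinge (a point): Middle of the hinge line, on the box's +x rim at 90 mm height; the hinge line runs along the box's y axis. The lid is a grey steel panel 180 x 260 x 5 mm (280 g) that reaches from here to the front edge of the box and swings up.
- lid_grip (a point): Centre of the lid's grip bar: black barrel with yellow ends, 18 mm thick, 44 mm long, parallel to the hinge line, 30 mm out beyond the middle of the lid's front edge on a neck 22 mm wide, 6 mm thick. 210 mm from the hinge line along the lid and 4 mm to its outer side (above the hinge when shut). Pinched across its two flat ends it can turn between the finger pads.
- tray: Loose blue key tray, 120 (x) x 200 (y) x 25 (z) mm, walls and floor 4 mm, 210 to 420 g, standing on the floor of the box near its middle with its axes nearly along the box's (within 0.1 rad). Origin: centre of its underside; z is up when level.
- tray_handle (a point): Centre of the tray's handle bar: a black bar 14 mm thick (tray x), 116 mm long (tray y), 16 mm high, 66 mm above the tray's underside over its middle, standing on two 10 mm square steel posts at 50 mm either side along y. To be pinched across its 14 mm thickness. At the start it lies about 71 mm above the counter, below the box's rim.
- padlock: Brass padlock lying flat in the tray, on the tray's -x side: body 36 x 34 x 16 mm with a steel shackle, 58 mm long in all (y), 110 g. Origin: middle of its underside.
- float: Red plastic keyring float with a steel key tab, lying in the tray on its +x side: 26 x 75 x 16 mm, 30 g. Origin: about the middle of its underside.
- padlock_spare: A second brass padlock of the same size lying on the counter to the robot's right; to be left alone. Origin: middle of its underside.
- hole_punch: Stainless steel hole punch with a black base on the counter to the robot's left, 110 x 50 x 55 mm; to be left alone. Origin: centre of its underside.
- door_wedge: Green rubber door wedge on the counter to the robot's left, 120 x 42 mm, up to 31 mm high; to be left alone. Origin: centre of its underside.

How it is judged:
By the outcome, as a careful person would: the job done as asked, in the order asked, and still so for the second after the job is handed in, while the arm keeps its last pose, push and grip.
It also fails if it takes over 54 s, if anything falls off the work surface, if the arm or the gripper's body presses on something with over 40 N, if the wrist force passes 120 N, or if a joint passes its speed limit or range.

## Working session

There is one attempt and no reset: what is moved stays moved. The work goes in short steps, Python scripts to look and compute and a tool call to move; the robot and the scene stay as the last step left them, time stands still between calls to the robot, and variables do not carry over. Pictures are saved under pics/ and viewed, at most 13 in all, crops included, and the job is handed in when it is done.

Besides the shell and the picture viewer there is one more tool, called after ">>>" in YAML: its name, and indented under it one key for each argument. carry_out: Moves the arm, as the interface text tells. Its arguments: {"type":"object","properties":{"deltas":{"type":"array"}},"required":["deltas"]}

```bash
ls; mkdir -p pics; python3 - <<'E'
from cell import ctrl
import cv2,numpy as np
s=ctrl.read_state();print({k:np.round(v,3).tolist() for k,v in s.items()},ctrl.grip_depth)
for n in ["side","top"]:
    im=ctrl.get_image(n);cv2.imwrite(f"pics/{n}0.png",im[:,:,::-1])
    c=ctrl.calibration(n);print(n,np.round(c["mtx"],1).tolist(),np.round(c["R"],3).tolist(),np.round(c["t"],1).tolist())
E
```

```text
pics
{'clock': 0.0, 'qpos': [1.072, 0.629, 0.038, 1.518, -0.027, 0.996, -0.02], 'qd': [0.001, -0.002, 0.0, 0.0, -0.001, -0.001, -0.001], 'tau': [-0.001, -56.34, 1.226, -19.344, 0.011, 0.011, 0.0], 'eef_pos': [272.354, -589.469, 230.396], 'tool_rot': [-3.14, 0.0, 0.433], 'force': [0.135, -0.708, 0.002], 'torque': [0.006, -0.009, -0.053], 'gripper_force': 0.0, 'width': 85.471} 18.700000000000003
side [[375.3, 0.0, 316.9], [0.0, 375.3, 198.0], [0.0, 0.0, 1.0]] [[0.771, -0.636, -0.025], [-0.346, -0.386, -0.855], [0.534, 0.668, -0.518]] [-393.0, 283.2, 675.9]
top [[408.4, 0.0, 326.7], [0.0, 408.4, 202.4], [0.0, 0.0, 1.0]] [[-0.023, -1.0, -0.007], [-0.991, 0.024, -0.131], [0.131, 0.004, -0.991]] [19.2, 540.4, 1178.1]
```

View pics/side0.png

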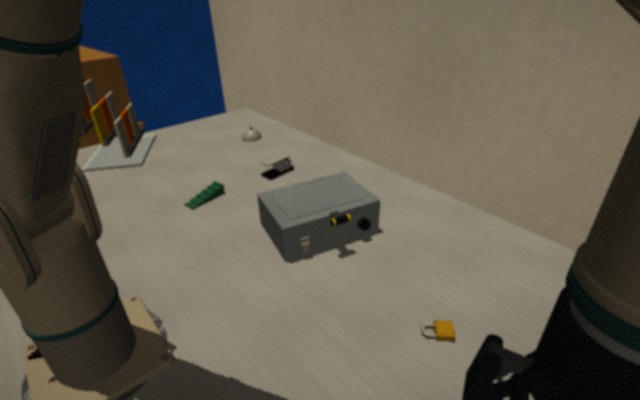

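View pics/top0.png

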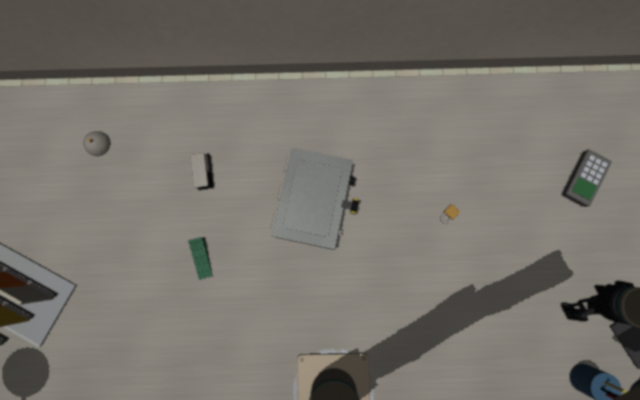

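The side view shows the box with its lid about shut and the grip at about (341,218). In the top view the lid's corners are near (292,150), (354,160), (336,248) and (274,238), with the grip at (352,206). I'll enlarge both crops.

```bash
cat > h.py <<'E'
from cell import ctrl
import cv2,numpy as np
def ray(n,p,c=None):
    c=c or ctrl.calibration(n)
    d=c["R"].T@np.linalg.inv(c["mtx"])@np.array([p[0],p[1],1.]);return -c["R"].T@np.array(c["t"]),d/np.linalg.norm(d)
def plane(n,p,z,c=None):
    o,d=ray(n,p,c);return o+d*(z-o[2])/d[2]
def tri(rays):
    A=np.zeros((3,3));b=np.zeros(3)
    for o,d in rays:
        P=np.eye(3)-np.outer(d,d);A+=P;b+=P@o
    X=np.linalg.solve(A,b);return X,[round(float(np.linalg.norm((np.eye(3)-np.outer(d,d))@(X-o))),1) for o,d in rays]
def proj(n,X,c=None):
    c=c or ctrl.calibration(n);q=c["mtx"]@(c["R"]@np.array(X)+c["t"]);return q[:2]/q[2]
def yellow(im,roi,lo=(18,110,70),hi=(34,255,255)):
    x0,y0,x1,y1=roi
    m=cv2.inRange(cv2.cvtColor(im[y0:y1,x0:x1],cv2.COLOR_RGB2HSV),lo,hi)
    n,l,s,c=cv2.connectedComponentsWithStats(m)
    return [(int(s[i,4]),np.round(c[i]+[x0,y0],1).tolist()) for i in range(1,n)]
E
python3 - <<'E'
from h import *
a=cv2.imread("pics/side0.png");b=cv2.imread("pics/top0.png")
print(yellow(a[:,:,::-1],(300,190,390,240)),yellow(b[:,:,::-1],(330,180,380,230)))
A=cv2.resize(a[165:265,250:390],None,fx=4,fy=4,interpolation=2);B=cv2.resize(b[140:260,265:370],None,fx=4.,fy=4.,interpolation=2)
B=cv2.resize(B,(350,400));cv2.imwrite("pics/crop0.png",np.hstack([A[:,:],B])[:, :] if False else cv2.resize(np.hstack([A,cv2.resize(B,(350,400))]),(800,352)))
E
```

```text
[(28, [348.6, 216.0]), (24, [333.5, 220.5])] [(8, [355.5, 199.5]), (10, [352.9, 211.7])]
```

View pics/crop0.png

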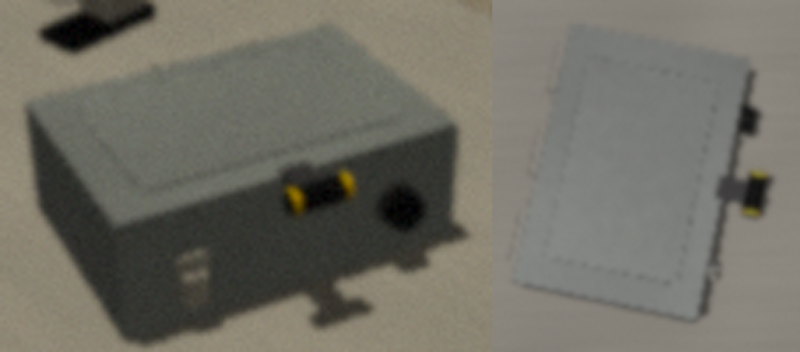

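The crop shows the lid almost shut. I'll triangulate the corners, the grip ends and the lid angle.

```bash
python3 - <<'E'
from h import *
P={}
for k,s,t in [("FL",(380,201.1),(352.3,161.2)),("FR",(282.7,229.3),(335.2,249.2)),("RL",(343.9,172.1),(290.8,148.2)),("RR",(257.7,194.9),(272.1,236.6)),
 ("g1",(348.6,216),(355.5,199.5)),("g2",(333.5,220.5),(352.9,211.7))]:
    X,r=tri([ray("side",s),ray("top",t)]);P[k]=X;print(k,X.round(1),r)
n=np.linalg.norm
print([round(n(P[a]-P[b])) for a,b in [("FL","FR"),("RL","RR"),("FL","RL"),("FR","RR"),("g1","g2")]])
for e in (P["FL"]-P["FR"],P["RL"]-P["RR"],P["g1"]-P["g2"]): print(np.arctan2(e[1],e[0]))
g=(P["g1"]+P["g2"])/2;print("grip",g)
print("base yaw cand", [np.arctan2(*(P[a]-P[b])[[1,0]]) for a,b in [("RL","FL"),("RR","FR")]])
E
```

```text
FL [652.9 -72.   89.9] [2.4, 2.4]
FR [401.3 -14.9  94.2] [0.6, 0.6]
RL [696.1 104.8  88.2] [2.2, 2.2]
RR [442.5 160.5  88.7] [2.5, 2.5]
g1 [540.6 -77.   98.3] [2.5, 2.5]
g2 [504.9 -67.5  97.5] [0.8, 0.8]
[258, 260, 182, 180, 37]
-0.2230667531142793
-0.21620308214851477
-0.2599108252409711
grip [522.71736954 -72.23395035  97.90653533]
base yaw cand [np.float64(1.3308107273902245), np.float64(1.3405098589702475)]
```

```bash
cat >> h.py <<'E'
from scipy.spatial.transform import Rotation as Ro
def go(target,yaw=None,turn_first=False):
    "shift (m, tool axes as they stand) to a TCP target, and turn (deg, tool axes) to tool-down at yaw"
    s=ctrl.read_state();p=np.array(s["eef_pos"]);R=Ro.from_euler("xyz",s["tool_rot"])
    if yaw is not None:
        G=Ro.from_euler("xyz",[np.pi,0,yaw]);print("turn",np.degrees((R.inv()*G).as_rotvec()).round(2))
        print("shift after turn",(G.inv().apply(np.array(target)-p)/1e3).round(4))
    print("shift",(R.inv().apply(np.array(target)-p)/1e3).round(4),"at",p.round(1),np.round(s["tool_rot"],3),"F",np.round(s["force"],1),"w",round(s["width"],1),"gf",round(s["gripper_force"],1),"t",round(s["clock"],2))
E
python3 -c "
from h import *
go((522.5,-72,180),1.345)"
```

```text
turn [-9.000e-02 -4.000e-02 -5.227e+01]
shift after turn [0.5604 0.1279 0.0505]
shift [ 0.4441 -0.3649  0.0511] at [ 272.4 -589.6  230.5] [-3.14   0.     0.433] F [ 0.3 -0.9 -0.7] w 85.3 gf 0.0 t 0.1
```

>>> carry_out:
  deltas: [0,0,0,0.02,-0.015,0,-1,0,0,0,0.04,-0.033,0,-1,0,0,0,0.044,-0.036,0,-1,0,0,0,0.044,-0.036,0,-1,0,0,0,0.044,-0.036,0,-1,0,0,0,0.044,-0.036,0,-1,0,0,0,0.044,-0.036,0,-1,0,0,0,0.044,-0.036,0,-1,0,0,0,0.044,-0.036,0,-1,0,0,0,0.04,-0.033,0,-1,0,0,0,0.026,-0.022,0,-1,0,0,0,0.01,-0.01,0,-1]

```text
clock: 1.6
eef_pos: [523.1, -70.3, 231.0]
tool_rot: [-3.141, 0.0, 0.436]
force: [0.4, 0.2, 0.3]
width: 85.5
gripper_force: 0.0
```

>>> carry_out:
  deltas: [0,0,-5,0,0,0,-1,0,0,-10,0,0,0,-1,0,0,-10,0,0,0,-1,0,0,-10,0,0,0,-1,0,0,-10,0,0,0,-1,0,0,-7.3,0,0,0,-1,0,0,0,0,0,0,-1,0,0,0,0,0,0,-1]

```text
clock: 2.6
eef_pos: [522.3, -73.4, 231.2]
tool_rot: [-3.141, 0.001, 1.342]
force: [-0.1, 0.5, -0.2]
width: 85.8
gripper_force: 0.0
```

```bash
python3 - <<'E'
from h import *
go((522.5,-72,72),1.345)
c=ctrl.calibration("wrist");im=ctrl.get_image("wrist");cv2.imwrite("pics/w1.png",im[:,:,::-1])
X=np.array([522.4,-72,94.]);uy=np.array([-.9746,.224,0])
for k in (-20,0,20):print(k,proj("wrist",X+k*uy,c).round(1))
print(yellow(im,(0,0,640,400)))
E
```

```text
turn [-0.02  0.03 -0.16]
shift after turn [ 1.400e-03 -1.000e-04  1.592e-01]
shift [ 0.0015 -0.      0.1592] at [522.3 -73.4 231.2] [-3.141e+00  1.000e-03  1.342e+00] F [-0.1  0.5 -0.2] w 85.8 gf 0.0 t 2.6
-20 [340.1 190.2]
0 [317.4 190.3]
20 [294.8 190.3]
[(121, [294.5, 189.1]), (92, [339.5, 187.3])]
```

View pics/w1.png

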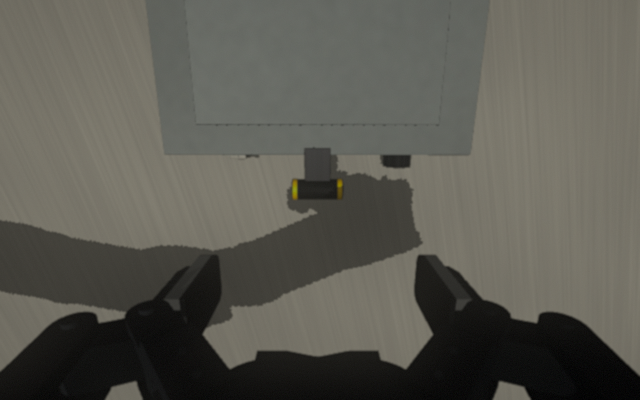

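The wrist view shows the bar at (317,188), within 2 px of the prediction and square to the gripper, so I'm going down onto it.

>>> carry_out:
  deltas: [0,0,0,0.002,0,0.02,-1,0,0,0,0,0,0.04,-1,0,0,0,0,0,0.04,-1,0,0,0,0,0,0.035,-1,0,0,0,0,0,0.018,-1,0,0,0,0,0,0.006,-1,0,0,0,0,0,0,-0.3,0,0,0,0,0,0,0.2,0,0,0,0,0,0,0.4,0,0,0,0,0,0,0.6,0,0,0,0,0,0,0.6,0,0,0,0,0,0,0.6]

```text
clock: 4.15
eef_pos: [522.6, -70.5, 72.3]
tool_rot: [-3.141, 0.0, 1.345]
force: [-3.3, 2.0, 1.6]
width: 42.9
gripper_force: 62.2
```

```bash
python3 - <<'E'
from h import *
go((522.5,-72,72),1.345)
a=ctrl.get_image("side");b=ctrl.get_image("wrist")
cv2.imwrite("pics/g1.png",np.hstack([cv2.resize(a[130:290,230:430],(400,320)),cv2.resize(b,(400,320))])[:,:,::-1])
E
```

```text
turn [-0.05  0.    0.02]
shift after turn [-0.0015  0.0003  0.0003]
shift [-0.0015  0.0003  0.0003] at [522.6 -70.5  72.3] [-3.141  0.     1.345] F [-3.3  2.   1.6] w 42.9 gf 62.2 t 4.15
```

View pics/g1.png

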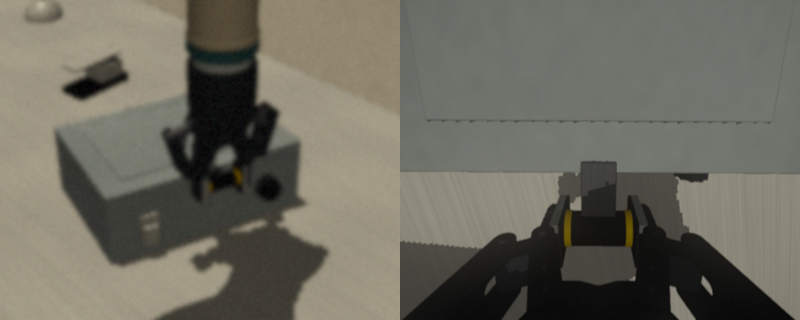

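The bar is held between the pads, with the yellow ends at the finger faces and a width of 43 mm. Next I swing the lid along its arc.

>>> carry_out:
  deltas: [0,0,0,0.001,0,-0.013,0.6,0,0,0,0.0013,0,-0.0144,0.6,0,0,0,0.0025,0,-0.0136,0.6,0,0,0,0.0034,0,-0.0132,0.6,0,0,0,0.0043,0,-0.0132,0.6,0,0,0,0.005,0,-0.0127,0.6,0,0,0,0.0126,0,-0.0244,0.6,0,0,0,0.0157,0,-0.0225,0.6,0,0,0,0.0185,0,-0.0203,0.6,0,0,0,0,0,0,0.6]

```text
clock: 5.5
eef_pos: [537.6, -6.4, 221.7]
tool_rot: [3.14, -0.0, 1.348]
force: [-3.7, 2.1, -1.4]
width: 42.7
gripper_force: 63.7
```

```bash
python3 - <<'E'
from h import *
go((522.5,-72,72),1.345);s=ctrl.read_state();print(s["force"],s["torque"])
E
```

```text
turn [ 0.08 -0.03  0.17]
shift after turn [-0.0673 -0.      0.1497]
shift [-0.0674 -0.0004  0.1497] at [537.6  -6.4 221.7] [ 3.14  -0.     1.348] F [-3.7  2.1 -1.4] w 42.7 gf 63.7 t 5.5
[-3.69258712  2.11271282 -1.41908567] [0.1401454  0.93391844 0.04074998]
```

>>> carry_out:
  deltas: [0,0,0,0.0211,0,-0.0177,0.6,0,0,0,0.0231,0,-0.0149,0.6,0,0,0,0.0248,0,-0.0116,0.6,0,0,0,0.0262,0,-0.0083,0.6,0,0,0,0.0271,0,-0.0049,0.6,0,0,0,0.014,0,-0.001,0.6,0,0,0,0.0104,0,0,0.6,0,0,0,0,0,0,0.6,0,0,0,0,0,0,0.6]

```text
clock: 6.62
eef_pos: [570.7, 135.4, 279.2]
tool_rot: [3.14, -0.002, 1.346]
force: [-3.8, 0.9, 5.5]
width: 42.9
gripper_force: 62.7
```

```bash
python3 - <<'E'
from h import *
go((522.5,-72,72),1.345);s=ctrl.read_state();print(s["force"],s["torque"])
a=ctrl.get_image("side");b=ctrl.get_image("top")
cv2.imwrite("pics/s2.png",a[:,:,::-1]);cv2.imwrite("pics/t2.png",b[:,:,::-1])
ux=np.array([.224,.9746,0]);uy=np.array([-.9746,.224,0]);H=np.array([569.3,132.6,90])
for th in (1.5,1.571,1.64):
  u=-ux*np.cos(th)+np.array([0,0,1])*np.sin(th);n=ux*np.sin(th)+np.array([0,0,1])*np.cos(th)
  print(th,[(proj(c,H+180*u+k*uy).round(1).tolist()) for c in("side","top") for k in (130,-130)])
cv2.imwrite("pics/c2.png",np.hstack([cv2.resize(a[90:280,220:420],(400,380)),cv2.resize(b[110:270,240:400],(400,380))])[:,:,::-1])
E
```

```text
turn [ 0.1  -0.09  0.04]
shift after turn [-0.2129 -0.0006  0.2072]
shift [-0.2133 -0.0011  0.2069] at [570.7 135.4 279.2] [ 3.140e+00 -2.000e-03  1.346e+00] F [-3.8  0.9  5.5] w 42.9 gf 62.7 t 6.62
[-3.75836691  0.90726706  5.50418498] [-0.40041263  1.10040065  0.10478513]
1.5 [[249.9, 130.3], [346.7, 111.8], [266.7, 233.1], [290.0, 129.1]]
1.571 [[248.2, 128.4], [344.2, 110.2], [261.4, 232.0], [284.9, 128.1]]
1.64 [[246.6, 126.9], [341.9, 109.1], [256.4, 230.9], [280.0, 127.2]]
```

View pics/c2.png

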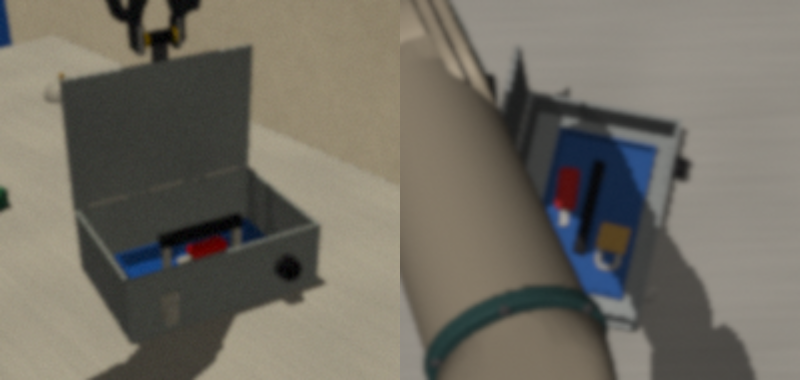

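The side view shows the lid upright with its top corners near (251,131) and (345,113), and the tray with its handle, padlock and float visible. I release, lift, and draw back to look.

>>> carry_out:
  deltas: [0,0,0,0,0,0,0.1,0,0,0,0,0,0,-1,0,0,0,0,0,0,-1,0,0,0,0,0,0,-1,0,0,0,0,0,0,-1,0,0,0,0,0,-0.015,-1,0,0,0,0,0,-0.035,-1,0,0,0,0,0,-0.04,-1,0,0,0,0,0,-0.02,-1]

```text
clock: 7.85
eef_pos: [571.1, 135.6, 391.7]
tool_rot: [3.137, -0.002, 1.346]
force: [0.1, -0.7, 0.1]
width: 85.6
gripper_force: 0.0
```

>>> carry_out:
  deltas: [0,0,0,-0.03,0,0,-1,0,0,0,-0.05,0,0,-1,0,0,0,-0.055,0,0,-1,0,0,0,-0.055,0,0,-1,0,0,0,-0.055,0,0,-1,0,0,0,-0.035,0,0,-1,0,0,0,-0.02,0,0,-1,0,0,0,0,0,0,-1,0,0,0,0,0,0,-1]

```text
clock: 8.98
eef_pos: [503.7, -155.9, 388.6]
tool_rot: [3.141, -0.001, 1.347]
force: [-0.0, 0.4, -0.5]
width: 85.1
gripper_force: 0.0
```

```bash
python3 - <<'E'
from h import *
go((549,45,72),-0.226)
a=ctrl.get_image("side");b=ctrl.get_image("top");c=ctrl.calibration("wrist");w=ctrl.get_image("wrist")
np.savez("c3.npz",**c)
for n,i in zip("stw",(a,b,w)):cv2.imwrite(f"pics/{n}3.png",i[:,:,::-1])
o=np.vstack([np.hstack([cv2.resize(a[90:280,220:420],(400,300)),cv2.resize(b[110:270,240:400],(400,300))]),np.hstack([cv2.resize(w,(480,300)),np.zeros((300,320,3),np.uint8)])])
cv2.imwrite("pics/c3.png",o[:,:,::-1])
E
```

```text
turn [-1.000e-02 -9.000e-02  9.014e+01]
shift after turn [-0.0009 -0.2059  0.3166]
shift [ 0.2056 -0.0007  0.3168] at [ 503.7 -155.9  388.6] [ 3.141e+00 -1.000e-03  1.347e+00] F [-0.   0.4 -0.5] w 85.1 gf 0.0 t 8.97
```

View pics/c3.png

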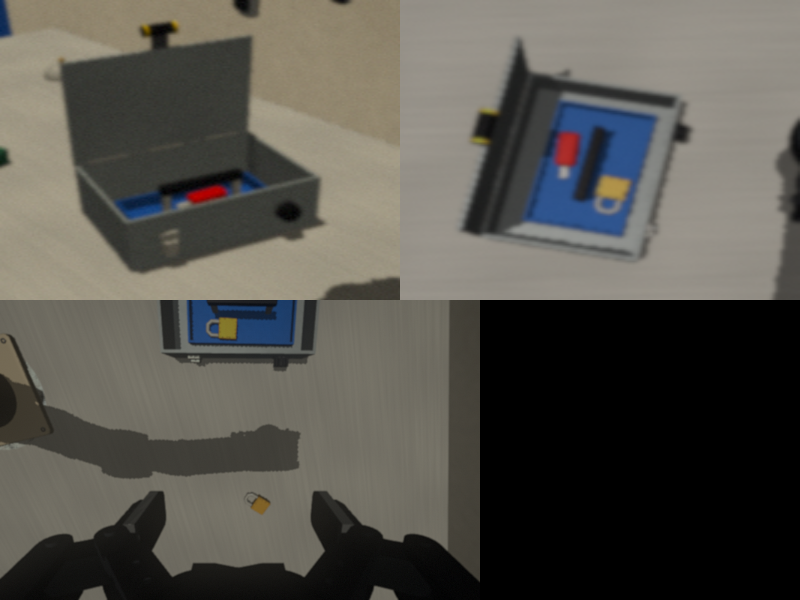

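The side and top views show the lid standing free, with the grip at about top (274,178). The handle bar runs in the top view from about (320,179) to (313,215). I'll measure the lid angle and the handle.

```bash
python3 - <<'E'
from h import *
a=cv2.imread("pics/s3.png")[:,:,::-1];b=cv2.imread("pics/t3.png")[:,:,::-1]
print("side y",yellow(a,(280,90,320,115)),"top y",yellow(b,(265,165,285,195)))
ux=np.array([.224,.9746,0]);uy=np.array([-.9746,.224,0]);H=np.array([569.3,132.6,90])
for n,s,t in [("FL",(345,114.1),(287.6,130.3)),("FR",(251,129.9),(265.2,233.7))]:
    X,r=tri([ray("side",s),ray("top",t)]);print(n,X.round(1),r,"box",np.round([(X-H)@ux,(X-H)@uy],1))
def dark(im,roi,v=45):
    x0,y0,x1,y1=roi;m=(im[y0:y1,x0:x1].max(2)<v).astype(np.uint8)
    n,l,s,c=cv2.connectedComponentsWithStats(m);i=1+np.argmax(s[1:,4])
    p=np.argwhere(l==i)[:,::-1]+[x0,y0];return p
for v in (45,60):
  p=dark(b,(308,172,328,222),v).astype(np.float32);print("top bar",len(p),cv2.minAreaRect(p),p.min(0),p.max(0))
  (cx,cy),_,_=cv2.minAreaRect(p);ctr=plane("top",(cx,cy),79)
  e=cv2.fitLine(p,2,0,.01,.01).ravel();q1=plane("top",(cx+18*e[0],cy+18*e[1]),79);q2=plane("top",(cx-18*e[0],cy-18*e[1]),79)
  d=q2-q1;print("ctr",ctr.round(1),"dir",np.arctan2(d[1],d[0]),"box-rel",np.round([(ctr-H)@ux+90,(ctr-H)@uy],1))
p=dark(a,(295,180,345,215),45).astype(np.float32);print("side bar",len(p),cv2.minAreaRect(p))
E
```

```text
side y [(19, [307.1, 105.8]), (23, [292.6, 108.2])] top y [(16, [275.2, 169.3]), (21, [271.9, 184.5])]
FL [693.   97.6 261.7] [0.2, 0.2] box [  -6.4 -128.4]
FR [440.8 151.5 269.4] [2.8, 2.8] box [-10.4 129.5]
top bar 122 ((315.92352294921875, 197.0941162109375), (3.362421989440918, 37.09510803222656), 12.52880859375) [311. 179.] [321. 215.]
ctr [551.   36.6  79. ] dir 2.9078453899283887 box-rel [-7.7 -3.6]
top bar 189 ((316.188232421875, 197.15292358398438), (4.9893999099731445, 38.61361312866211), 12.52880859375) [310. 178.] [322. 216.]
ctr [550.8  35.8  79. ] dir 2.9065551266116714 box-rel [-8.5 -3.6]
side bar 342 ((319.9423828125, 205.01678466796875), (8.639999389648438, 43.0), 73.73979187011719)
```

```bash
python3 - <<'E'
from h import *
ux=np.array([.224,.9746,0]);uy=np.array([-.9746,.224,0]);H=np.array([569.3,132.6,90])
for s,t in [((307.1,105.8),(275.2,169.3)),((292.6,108.2),(271.9,184.5))]:
    X,r=tri([ray("side",s),ray("top",t)]);print(X.round(1),r,"box",np.round([(X-H)@ux,(X-H)@uy],1))
for th in (1.5,1.54,1.571,1.61):
  u=-ux*np.cos(th)+np.array([0,0,1])*np.sin(th);n=ux*np.sin(th)+np.array([0,0,1])*np.cos(th)
  print(th,[(proj(c,H+210*u+4*n+k*uy).round(1).tolist()) for c in("side","top") for k in (-20,20)])
X,r=tri([ray("side",(319.9,205)),ray("top",(316.1,197.1))]);print("handle",X,r)
b=cv2.imread("pics/t3.png")[:,:,::-1]
hsv=cv2.cvtColor(b[140:250,280:360],cv2.COLOR_RGB2HSV);m=cv2.inRange(hsv,(100,120,40),(125,255,255));m=cv2.morphologyEx(m,cv2.MORPH_CLOSE,np.ones((15,15)))
p=np.argwhere(m>0)[:,::-1].astype(np.float32)+[280,140];r=cv2.minAreaRect(p.astype(np.float32));print("tray",r)
c=plane("top",r[0],30);print(c,np.round([(c-H)@ux+90,(c-H)@uy],1))
E
```

```text
[588.  123.1 300.7] [1.5, 1.5] box [ -5.1 -20.3]
[551.2 131.5 301.1] [0.7, 0.7] box [-5.1 17.4]
1.5 [[307.4, 106.9], [292.3, 109.6], [278.0, 169.5], [274.3, 185.9]]
1.54 [[305.9, 105.9], [290.9, 108.6], [274.5, 168.7], [270.8, 185.2]]
1.571 [[304.8, 105.2], [289.9, 107.8], [271.8, 168.2], [268.1, 184.7]]
1.61 [[303.4, 104.5], [288.6, 107.1], [268.4, 167.5], [264.7, 184.0]]
handle [552.05798249  36.4091468   70.39807405] [0.2, 0.2]
tray ((315.29754638671875, 199.27804565429688), (40.229583740234375, 64.8143310546875), 12.094757080078125)
[551.56753158  40.06156543  30.        ] [-4.2 -3.4]
```

>>> carry_out:
  deltas: [0,0,0,0.03,0,0,-1,0,0,0,0.05,0,0,-1,0,0,0,0.03,0,0,-1,0,0,0,0.01,0,0,-1,0,0,0,0,0,0,-1,0,0,0,0,0,0,-1]

```text
clock: 9.88
eef_pos: [529.8, -42.1, 388.0]
tool_rot: [-3.142, 0.001, 1.343]
force: [-0.4, -0.1, -0.5]
width: 84.8
gripper_force: 0.0
```

```bash
cat >> h.py <<'E'
def wshot(k):
    c={a:np.array(v) for a,v in ctrl.calibration("wrist").items()};w=ctrl.get_image("wrist")
    cv2.imwrite(f"pics/w{k}.png",w[:,:,::-1]);np.savez(f"w{k}.npz",**c);return w,c
ux=np.array([.224,.9746,0]);uy=np.array([-.9746,.224,0]);H=np.array([569.3,132.6,90])
E
python3 - <<'E'
from h import *
w,c=wshot(4);print("cam",(-c["R"].T@c["t"]).round(1));go((0,0,0))
y=yellow(w,(0,0,640,400));print([v for v in y if v[0]>15])
print(proj("w",H+np.array([0,0,210])+4*ux,c))
E
```

```text
cam [545.5  26.  531.2]
shift [-0.0783 -0.5256  0.3881] at [529.8 -42.1 388. ] [3.142e+00 1.000e-03 1.343e+00] F [ 0.4 -0.7 -0. ] w 85.2 gf 0.0 t 9.93
[(503, [303.9, 121.8]), (313, [346.1, 329.9])]
[316.23198566 -91.31918863]
```

>>> carry_out:
  deltas: [0,0,0,0.03,0,0,-1,0,0,0,0.04,0,0,-1,0,0,0,0.01,0,0,-1,0,0,0,0,0,0,-1,0,0,0,0,0,0,-1]

```text
clock: 10.55
eef_pos: [547.8, 35.6, 388.0]
tool_rot: [3.142, 0.001, 1.343]
force: [0.2, 0.1, 0.4]
width: 85.8
gripper_force: 0.0
```

```bash
python3 - <<'E'
from h import *
w,c=wshot(5);print("cam",(-c["R"].T@c["t"]).round(1));go((0,0,0))
y=yellow(w,(0,0,640,400));print([v for v in y if v[0]>15])
print(proj("w",H+np.array([0,0,210])+4*ux,c))
b=cv2.imread("pics/w4.png")
cv2.imwrite("pics/c5.png",np.vstack([b,cv2.cvtColor(w,4)])[:, :] if 0 else cv2.resize(np.hstack([b,w[:,:,::-1]]),(800,250)) if 0 else w[:,:,::-1])
E
```

```text
cam [563.6 103.7 531.2]
shift [-0.1581 -0.5256  0.3881] at [547.8  35.7 388. ] [3.142e+00 1.000e-03 1.343e+00] F [-0.  -0.6 -1.5] w 84.9 gf 0.0 t 10.6
[(218, [286.7, 66.6]), (208, [347.1, 67.0]), (447, [304.3, 173.2])]
[316.16734673  56.1269032 ]
```

View pics/c5.png

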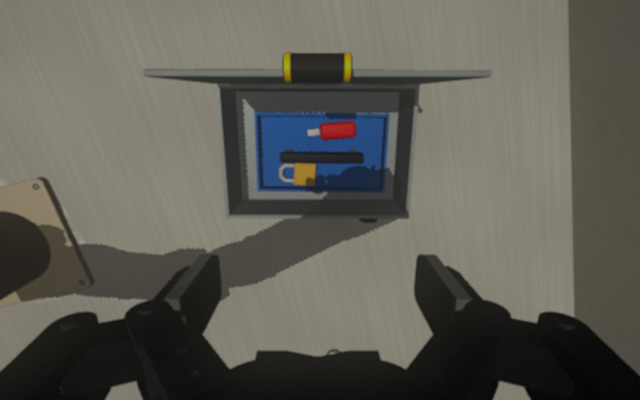

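The wrist view shows the bar at (317,67.5) and the lid's top edge on row ~73. The box's rim is at row ~87 on the hinge side and ~215 at the front, and the handle runs from (281,156) to (363,158). I'll compare with predictions.

```bash
python3 - <<'E'
from h import *
c=dict(np.load("w5.npz"));print(c["mtx"][0,0])
P=lambda X:proj("w",X,c).round(1)
print("hinge",P(H),"front",P(H-180*ux),[P(H-180*ux+k*uy) for k in (130,-130)],"rearcorners",[P(H+k*uy) for k in (130,-130)])
for th in (1.5,1.54,1.571):
  u=-ux*np.cos(th)+np.array([0,0,1])*np.sin(th);n=ux*np.sin(th)+np.array([0,0,1])*np.cos(th)
  print(th,"bar",P(H+210*u+4*n),"edge inner",P(H+180*u),[P(H+180*u+k*uy) for k in (130,-130)])
w=cv2.imread("pics/w5.png");g=w.max(2)
for col in (250,380):print(col,"rows60-125",g[60:125,col].tolist(),"rows195-225",g[195:225,col].tolist())
p=np.argwhere(g[145:170,275:370]<28)[:,::-1].astype(np.float32)+[275,145];r=cv2.minAreaRect(p.astype(np.float32));print(len(p),r)
for X in (plane("w",r[0],79,c),plane("w",(316,215),90,c)):print(X.round(1),np.round([(X-H)@ux+90,(X-H)@uy],1))
E
```

```text
326.7685065460168
hinge [316.9  85.4] front [317.1 219.3] [array([225.9, 219.4]), array([408.4, 219.2])] rearcorners [array([214.9,  85.6]), array([418.9,  85.2])]
1.5 bar [316.2  80.4] edge inner [316.4  86.4] [array([144.6,  86.7]), array([488.4,  86.1])]
1.54 bar [316.2  66.8] edge inner [316.4  76.2] [array([142.9,  76.5]), array([490. ,  75.9])]
1.571 bar [316.2  56.1] edge inner [316.3  68.2] [array([141.8,  68.5]), array([491.1,  67.9])]
250 rows60-125 [137, 137, 137, 136, 137, 135, 135, 134, 122, 108, 113, 118, 119, 117, 115, 106, 80, 56, 45, 46, 45, 45, 46, 51, 57, 60, 64, 62, 53, 45, 47, 51, 62, 64, 67, 66, 66, 66, 65, 66, 66, 65, 64, 65, 72, 87, 106, 127, 135, 136, 136, 136, 136, 135, 136, 133, 133, 134, 133, 133, 133, 134, 133, 134, 133] rows195-225 [117, 117, 116, 108, 86, 63, 54, 55, 56, 56, 55, 55, 53, 54, 55, 53, 55, 54, 56, 74, 99, 114, 119, 125, 134, 137, 138, 137, 138, 138]
380 rows60-125 [132, 132, 131, 132, 132, 132, 133, 132, 124, 109, 106, 112, 114, 111, 110, 105, 85, 57, 43, 42, 43, 43, 43, 49, 54, 56, 61, 61, 52, 45, 42, 48, 58, 62, 64, 64, 63, 63, 64, 63, 64, 64, 62, 63, 62, 62, 63, 63, 63, 62, 62, 65, 77, 105, 121, 120, 104, 92, 108, 123, 126, 126, 125, 126, 125] rows195-225 [62, 62, 61, 60, 55, 48, 47, 46, 47, 48, 46, 48, 47, 49, 49, 48, 47, 48, 46, 51, 56, 61, 64, 68, 74, 77, 76, 77, 77, 75]
0 ((0.0, 0.0), (0.0, 0.0), 0.0)
[213.9 316.9  79. ] [190.  387.7]
[528.9 -36.2  90. ] [-83.6   1.6]
```

The front rim (≈219) and hinge rim match the predictions. The bar and lid edge put the lid at about 1.535 rad, so it is about 7 mm short at the bar. I'll regrip the bar and nudge it.

>>> carry_out:
  deltas: [0,0,0,0.025,0,0,-1,0,0,0,0.045,0,0,-1,0,0,0,0.02,0,0,-1,0,0,0,0.006,0,0,-1,0,0,0,0,0,0.03,-1,0,0,0,0,0,0.045,-1,0,0,0,0,0,0.025,-1,0,0,0,0,0,0.007,-1,0,0,0,0,0,0,-1]

```text
clock: 11.72
eef_pos: [569.7, 130.1, 281.5]
tool_rot: [3.141, 0.0, 1.344]
force: [-0.3, -0.5, 0.5]
width: 85.5
gripper_force: 0.0
```

>>> carry_out:
  deltas: [0,0,0,0,0,0,0.2,0,0,0,0,0,0,0.6,0,0,0,0,0,0,0.6,0,0,0,0,0,0,0.6,0,0,0,0,0,0,0.6]

```text
clock: 12.35
eef_pos: [569.8, 131.4, 282.2]
tool_rot: [3.14, -0.001, 1.346]
force: [-0.5, -0.8, 6.6]
width: 42.5
gripper_force: 61.5
```

>>> carry_out:
  deltas: [0,0,0,0.003,0,0,0.6,0,0,0,0.003,0,0,0.6,0,0,0,0.0015,0,0,0.6,0,0,0,0,0,0,0.6,0,0,0,0,0,0,0.6]

```text
clock: 12.98
eef_pos: [571.1, 137.0, 282.2]
tool_rot: [3.14, 0.002, 1.345]
force: [-2.1, -2.3, 8.1]
width: 43.2
gripper_force: 61.8
```

```bash
python3 - <<'E'
from h import *
w,c=wshot(6);go((0,0,0))
p=np.array(ctrl.read_state()["eef_pos"]);print("rel",(p-H)@ux)
b=ctrl.get_image("top");print("top y",yellow(b,(260,160,290,195)))
P=lambda X:proj("w",X,c).round(1)
for th in (1.54,1.571):
  u=-ux*np.cos(th)+np.array([0,0,1])*np.sin(th);n=ux*np.sin(th)+np.array([0,0,1])*np.cos(th)
  print(P(H+210*u+4*n))
print([v for v in yellow(w,(0,0,640,400)) if v[0]>15])
E
```

```text
shift [-0.2608 -0.5263  0.2821] at [571.1 137.1 282.3] [3.140e+00 2.000e-03 1.345e+00] F [-1.9 -2.4  7. ] w 42.6 gf 61.8 t 13.03
rel 4.767585671965216
top y []
[315.8 294.3]
[315.8 280.8]
[(440, [269.7, 285.4]), (456, [364.6, 285.9])]
```

>>> carry_out:
  deltas: [0,0,0,0.003,0,0,0.6,0,0,0,0,0,0,0.6,0,0,0,0,0,0,0.2,0,0,0,0,0,0,-1,0,0,0,0,0,0,-1,0,0,0,0,0,0,-1,0,0,0,0,0,0,-1,0,0,0,0,0,-0.02,-1,0,0,0,0,0,-0.04,-1,0,0,0,0,0,-0.035,-1,0,0,0,0,0,-0.011,-1]

```text
clock: 14.45
eef_pos: [572.5, 141.9, 389.2]
tool_rot: [3.138, -0.002, 1.346]
force: [-0.5, 0.1, 0.2]
width: 85.5
gripper_force: 0.0
```

>>> carry_out:
  deltas: [0,0,0,-0.025,0,0,-1,0,0,0,-0.045,0,0,-1,0,0,0,-0.03,0,0,-1,0,0,0,-0.01,0,0,-1,0,0,0,0,0,0,-1]

```text
clock: 15.08
eef_pos: [547.0, 34.5, 386.6]
tool_rot: [-3.141, -0.0, 1.345]
force: [0.8, 1.5, -0.2]
width: 85.3
gripper_force: 0.0
```

```bash
python3 - <<'E'
from h import *
w,c=wshot(7);go((0,0,0))
P=lambda X:proj("w",X,c).round(1)
print("hinge",P(H),"front",P(H-180*ux))
for th in (1.54,1.571,1.6):
  u=-ux*np.cos(th)+np.array([0,0,1])*np.sin(th);n=ux*np.sin(th)+np.array([0,0,1])*np.cos(th)
  print(th,P(H+210*u+4*n),"edge",P(H+180*u),P(H+180*u+5*n))
print([v for v in yellow(w,(0,0,640,400)) if v[0]>15])
g=w.max(2)
for col in (250,380):print(g[50:100,col].tolist(),g[205:230,col].tolist())
h=g[120:190,270:380]
m=(cv2.inRange(w,(0,0,0),(32,32,32)))[120:190,270:380]
n,l,s,cc=cv2.connectedComponentsWithStats(m);i=1+np.argmax(s[1:,4]);q=(np.argwhere(l==i)[:,::-1]+[270,120]).astype(np.float32);r=cv2.minAreaRect(q);print("bar",len(q),r,q.min(0),q.max(0))
X=plane("w",r[0],79,c);print(X.round(1),np.round([(X-H)@ux+90,(X-H)@uy],1))
E
```

```text
shift [-0.1566 -0.5253  0.3868] at [547.1  35.5 386.7] [-3.141e+00 -1.000e-03  1.347e+00] F [-0.8 -0.3  0.3] w 85.3 gf 0.0 t 15.12
hinge [317.6  84.8] front [317.5 219.2]
1.54 [317.4  64.8] edge [317.5  74.7] [317.5  67.4]
1.571 [317.4  54. ] edge [317.5  66.6] [317.5  59.3]
1.6 [317.4  43.8] edge [317.5  59. ] [317.5  51.6]
[(229, [287.6, 50.3]), (220, [348.8, 50.9]), (453, [304.7, 172.9])]
[139, 138, 138, 138, 139, 137, 128, 116, 115, 119, 119, 120, 113, 93, 65, 47, 44, 44, 46, 46, 45, 46, 44, 45, 44, 42, 44, 43, 43, 44, 43, 44, 48, 53, 59, 63, 62, 53, 44, 43, 47, 58, 64, 65, 64, 66, 66, 64, 66, 65] [56, 54, 56, 56, 56, 56, 55, 54, 58, 82, 109, 118, 124, 133, 138, 139, 140, 138, 139, 140, 140, 139, 140, 139, 140]
[134, 135, 134, 133, 132, 133, 132, 127, 118, 115, 115, 114, 112, 106, 85, 58, 44, 44, 44, 44, 42, 44, 44, 41, 42, 44, 44, 42, 43, 43, 42, 42, 45, 49, 54, 58, 62, 59, 49, 41, 42, 50, 61, 64, 64, 63, 63, 64, 63, 64] [47, 48, 49, 47, 48, 48, 48, 48, 47, 52, 58, 62, 65, 67, 76, 79, 79, 78, 77, 78, 77, 81, 99, 126, 138]
bar 1 ((352.0, 153.0), (0.0, 0.0), 0.0) [352. 153.] [352. 153.]
[595.8  36.5  79. ] [  2.3 -47.3]
```

```bash
python3 - <<'E'
from h import *
w=cv2.imread("pics/w7.png")[:,:,::-1].astype(np.float32);c=dict(np.load("w7.npz"))
sub=w[140:175,272:375];m=((sub.max(2)<50)&(sub[:,:,2]<sub[:,:,0]+12)).astype(np.uint8)
n,l,s,cc=cv2.connectedComponentsWithStats(m);i=1+np.argmax(s[1:,4]);q=(np.argwhere(l==i)[:,::-1]+[272,140]).astype(np.float32);r=cv2.minAreaRect(q);print(len(q),r,q.min(0),q.max(0))
for z in(79,71):
  X=plane("w",r[0],z,c);print(X.round(1),np.round([(X-H)@ux+90,(X-H)@uy],1))
p=cv2.fitLine(q,2,0,.01,.01).ravel();a=plane("w",r[0]+40*p[:2],79,c);b=plane("w",r[0]-40*p[:2],79,c);d=a-b;print(np.arctan2(d[1],d[0]),np.linalg.norm(d))
go((551.3,37,160),-.23)
E
```

```text
711 ((322.0, 156.0), (10.0, 80.0), 90.0) [282. 151.] [362. 161.]
[554.7  41.7  79. ] [-1.9 -6.1]
[554.5  40.6  71. ] [-3.  -6.2]
-0.22876639647377636 110.29607123659994
turn [-7.000e-02 -2.000e-02  9.034e+01]
shift after turn [ 0.0037 -0.0024  0.2267]
shift [0.0021 0.0039 0.2267] at [547.1  35.5 386.7] [-3.141e+00 -1.000e-03  1.347e+00] F [-0.8 -0.3  0.3] w 85.3 gf 0.0 t 15.12
```

>>> carry_out:
  deltas: [0,0,5,0,0,0,-1,0,0,10,0,0,0,-1,0,0,10,0,0,0,-1,0,0,10,0,0,0,-1,0,0,10,0,0,0,-1,0,0,10,0,0,0,-1,0,0,10,0,0,0,-1,0,0,10,0,0,0,-1,0,0,10,0,0,0,-1,0,0,5.3,0,0,0,-1,0,0,0,0,0,0,-1]

```text
clock: 16.5
eef_pos: [547.2, 36.3, 386.7]
tool_rot: [-3.141, 0.0, -0.226]
force: [0.1, 0.8, -0.0]
width: 85.8
gripper_force: 0.0
```

```bash
python3 - <<'E'
from h import *
go((554,40,180),-.23)
w,c=wshot(8);f=w.astype(np.float32)
P=[proj("w",np.array([554,40,79])+k*uy,c).round(1) for k in(-58,0,58)];print(P)
g=f.max(2)
for k in (-30,0,20):
    x,y=proj("w",np.array([554,40,79])+k*uy,c);x0=int(x)-18;print(k,round(y),x0,g[int(y),x0:x0+40].astype(int).tolist())
E
```

```text
turn [-0.03  0.02  0.21]
shift after turn [ 0.0057 -0.0052  0.2067]
shift [ 0.0058 -0.005   0.2067] at [547.2  36.3 386.7] [-3.141  0.    -0.226] F [ 0.1  0.8 -0. ] w 85.8 gf 0.0 t 16.5
[array([314.2, 113.6]), array([314.3, 157.2]), array([314.4, 197.7])]
-30 135 296 [182, 176, 163, 143, 118, 85, 107, 144, 154, 154, 154, 155, 154, 136, 92, 50, 35, 36, 37, 39, 40, 37, 36, 40, 55, 70, 74, 81, 109, 143, 154, 153, 153, 152, 151, 152, 151, 151, 151, 152]
0 157 296 [182, 176, 151, 138, 146, 151, 152, 151, 152, 151, 152, 151, 149, 131, 89, 55, 52, 54, 54, 53, 51, 52, 49, 52, 63, 71, 74, 85, 109, 121, 105, 81, 81, 78, 76, 74, 72, 69, 66, 62]
20 171 296 [152, 150, 150, 152, 152, 151, 151, 151, 153, 153, 153, 152, 150, 132, 88, 55, 53, 53, 53, 52, 52, 51, 50, 52, 64, 71, 80, 104, 114, 134, 168, 177, 178, 180, 181, 180, 180, 180, 180, 179]
```

>>> carry_out:
  deltas: [0,0,0.2,0.003,-0.003,0.03,-1,0,0,0,0.003,-0.002,0.05,-1,0,0,0,0,0,0.05,-1,0,0,0,0,0,0.05,-1,0,0,0,0,0,0.05,-1,0,0,0,0,0,0.03,-1,0,0,0,0,0,0.01,-1,0,0,0,0,0,0,-1]

```text
clock: 17.55
eef_pos: [554.3, 38.1, 117.1]
tool_rot: [-3.141, 0.0, -0.233]
force: [0.6, 0.3, 1.5]
width: 85.3
gripper_force: 0.0
```

```bash
python3 - <<'E'
from h import *
go((554,40,53),-.23)
w,c=wshot(9);b=ctrl.get_image("side")
print([proj("w",np.array([554,40,79])+k*uy,c).round(1) for k in(-58,0,58)])
cv2.imwrite("pics/c9.png",np.hstack([cv2.resize(b[60:280,200:420],(400,400)),cv2.resize(w,(400,400))])[:,:,::-1])
E
```

```text
turn [-0.02  0.01 -0.17]
shift after turn [-0.0007 -0.0018  0.0641]
shift [-0.0007 -0.0018  0.0641] at [554.3  38.1 117.1] [-3.141  0.    -0.233] F [0.6 0.3 1.5] w 85.3 gf 0.0 t 17.55
[array([314.8, 132.1]), array([315.6, 232.1]), array([316.3, 316.9])]
```

View pics/c9.png

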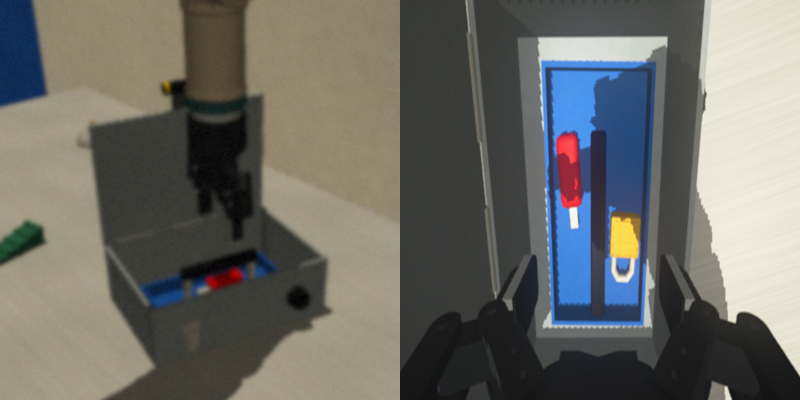

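The side view shows the gripper clear of the lid. In the wrist view the handle runs from about (315,130) to (317,317), where predicted, so I go down and grasp.

>>> carry_out:
  deltas: [0,0,0,-0.001,-0.001,0.02,-1,0,0,0,0,0,0.025,-1,0,0,0,0,0,0.015,-1,0,0,0,0,0,0.004,-1,0,0,0,0,0,0,-1,0,0,0,0,0,0,0,0,0,0,0,0,0,0.5,0,0,0,0,0,0,1,0,0,0,0,0,0,1,0,0,0,0,0,0,1,0,0,0,0,0,0,1,0,0,0,0,0,0,1]

```text
clock: 19.15
eef_pos: [553.5, 39.0, 53.3]
tool_rot: [-3.141, -0.0, -0.234]
force: [-0.5, 0.4, 5.6]
width: 12.8
gripper_force: 59.6
```

```bash
python3 - <<'E'
from h import *
go((554,40,53),-.23);print(ctrl.read_state()["torque"])
E
```

```text
turn [-0.01 -0.02 -0.23]
shift after turn [ 0.0002 -0.0011  0.0003]
shift [ 0.0002 -0.0011  0.0003] at [553.5  39.   53.3] [-3.141 -0.    -0.234] F [-0.5  0.4  5.6] w 12.8 gf 59.6 t 19.15
[0.05183402 0.17615874 0.00856405]
```

>>> carry_out:
  deltas: [0,0,0,0,0,-0.002,1,0,0,0,0,0,-0.004,1,0,0,0,0,0,-0.007,1,0,0,0,0,0,-0.01,1,0,0,0,0,0,-0.012,1,0,0,0,0,0,-0.012,1,0,0,0,0,0,-0.012,1,0,0,0,0,0,-0.01,1,0,0,0,0,0,-0.006,1,0,0,0,0,0,-0.003,1,0,0,0,0,0,0,1]

```text
clock: 20.52
eef_pos: [553.3, 38.9, 131.0]
tool_rot: [3.142, 0.0, -0.234]
force: [0.1, -0.2, -5.5]
width: 12.9
gripper_force: 58.5
```

```bash
python3 - <<'E'
from h import *
go((553.5,39,238),-.234);print(ctrl.read_state()["torque"])
w,c=wshot(10);b=ctrl.get_image("side")
cv2.imwrite("pics/c10.png",np.hstack([cv2.resize(b[60:280,200:420],(400,400)),cv2.resize(w,(400,400))])[:,:,::-1])
E
```

```text
turn [0.   0.01 0.  ]
shift after turn [ 0.0002 -0.0002 -0.107 ]
shift [ 0.0002 -0.0002 -0.107 ] at [553.3  38.9 131. ] [ 3.142  0.    -0.234] F [ 0.1 -0.2 -5.5] w 12.9 gf 58.5 t 20.52
[ 0.04260579 -0.06204351  0.04822204]
```

View pics/c10.png

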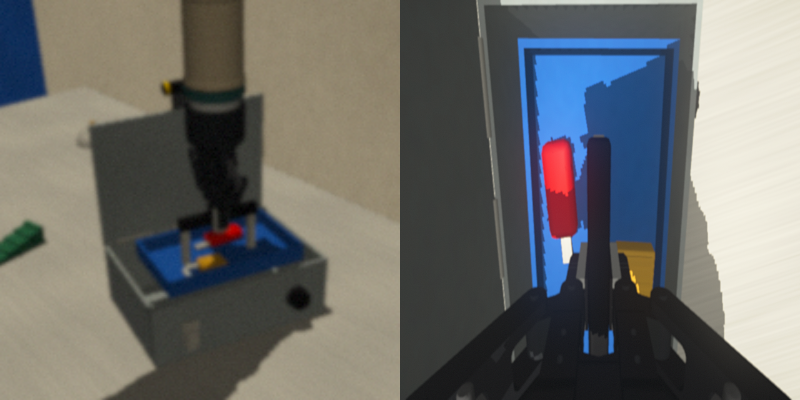

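The tray is up about 78 mm, level, with the float and padlock in it and the lid still upright. I lift the remaining 107 mm.

>>> carry_out:
  deltas: [0,0,0,0,0,-0.003,1,0,0,0,0,0,-0.007,1,0,0,0,0,0,-0.012,1,0,0,0,0,0,-0.015,1,0,0,0,0,0,-0.016,1,0,0,0,0,0,-0.016,1,0,0,0,0,0,-0.015,1,0,0,0,0,0,-0.012,1,0,0,0,0,0,-0.007,1,0,0,0,0,0,-0.004,1,0,0,0,0,0,0,1,0,0,0,0,0,0,1]

```text
clock: 22.12
eef_pos: [553.0, 38.9, 237.5]
tool_rot: [3.141, 0.001, -0.234]
force: [-0.7, -0.2, -4.9]
width: 12.9
gripper_force: 58.5
```

>>> carry_out:
  deltas: [0,0,0,0,0,0,1,0,0,0,0,0,0,1,0,0,0,0,0,0,1,0,0,0,0,0,0,1]

```text
clock: 22.62
eef_pos: [553.4, 38.9, 238.0]
tool_rot: [-3.142, -0.0, -0.234]
force: [0.3, 0.3, -4.6]
width: 13.1
gripper_force: 58.5
```

```bash
python3 - <<'E'
from h import *
go((553.5,39,238),-.234);s=ctrl.read_state();print(s["torque"],np.abs(s["qd"]).max())
a=ctrl.get_image("side");w,c=wshot(11)
print("grip side",yellow(a,(280,90,320,115)),"was",yellow(cv2.imread("pics/s3.png")[:,:,::-1],(280,90,320,115)))
cv2.imwrite("pics/c11.png",np.hstack([cv2.resize(a[60:280,200:420],(400,400)),cv2.resize(w,(400,400))])[:,:,::-1])
E
```

```text
turn [-0. -0.  0.]
shift after turn [ 0.0001 -0.0001  0.    ]
shift [ 0.0001 -0.0001  0.    ] at [553.4  38.9 238. ] [-3.142 -0.    -0.234] F [ 0.3  0.3 -4.6] w 13.1 gf 58.5 t 22.62
[-0.03108263  0.01483831  0.01689316] 0.004137484410897066
grip side [(27, [291.2, 107.0])] was [(19, [307.1, 105.8]), (23, [292.6, 108.2])]
```

View pics/c11.png

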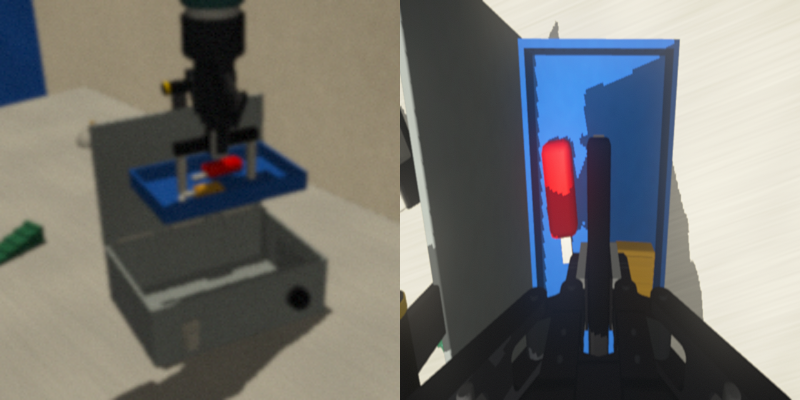

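The tray hangs level above the box with the padlock and float in it, and the lid is upright. Handing in.

```bash
python3 -c "
from cell import ctrl
print(ctrl.finish_job())"
```

```text
the job is handed in; nothing more can be done
None
```

I handed the job in at about 23 s: the lid was let go upright (about 1.58 rad by the wrist camera), and the arm was holding the tray still and level over the box, its underside about 10 cm above the rim, with the padlock and float in it.

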